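# Start a capsule coffee into the waiting cup

## Robot

A 6-joint arm with a two-finger parallel gripper is mounted at the origin on a cart in front of the work surface, level with it; the furniture and walls round the work are solid. World frame = base frame: x ahead of the robot, y to its left, z up, the work surface at z = 0. Lengths are in m, angles in degrees, forces in N, time in s.
With the tool pointing down it reaches from about 0.3 to 0.75 m from the base axis. Payload 8.5 kg.
Tool frame: the origin (TCP) lies midway between the tips of the shut fingers; the grasp point (between the pads) lies env.tcp_to_grasp behind it (env.tcp_to_grasp is the distance from the TCP to the grasp point, in m); z points along the fingers, y is the line along which they close (so a half turn about z gives the same grasp; the last joint's range is limited). The gripper opens to 85 mm and grips with 20 to 120 N. Pads are 22 mm wide; open, the fingers measure 114 mm over their backs; the gripper's body (76 mm by 85 mm) begins 54 mm behind the grasp point. The pads swing forward as they close: fully open they stand 13 mm farther back than shut.
Start: joints at [-88.883, 21.807, 74.336, -0, 83.858, -12.336], TCP at [0.128, -0.535, 0.231] pointing down, gripper open.
Joint ranges: [-178.18, 178.18], [-50.72, 133.34], [12.68, 142.11], [-81.47, 261.47], [9.98, 163.14], [-165.26, 165.26]. Speed limits (degrees/s): [136.94, 136.94, 180, 180, 180, 180].

## Interface

Orientations are given as a 3x3 rotation matrix whose columns are the frame's x, y, z axes.
In Python, from rig import observe, optics, job, env gives the robot as it stands. The module is installed in compiled form; this text tells all that it offers.
- The arm moves only by the shell command python3 -m jog 'ROWS' [FORCE]. ROWS is JSON, a list of rows, each a list of 7 numbers: the turn, a rotation vector about the tool's x, y, z in rad, then the shift along the tool's x, y, z in m, then the opening in per cent of the stroke, from 0 (shut) to 100 (fully open). A call has 1 to 10 rows; each row shifts and turns the commanded pose from where the row before left it, along the tool's axes as they then stand; what a row does not reach is not made up. A row lasts 1/8 s, in which the tool goes at most 62.5 mm and 10.7 degrees, less where a joint would pass 70% of its speed; a pose out of reach is approached as far as the arm can. A call is refused whole if a number of a shift passes 0.0625 or a number of a turn 0.188, either way. A call with a gripper value outside its range is refused whole. The fingers move at their own pace and stop on an object; FORCE is the grip in N (left out, the last holds). Time passes only in rows, so rows that do not move let the fingers close. It gives the time, the measured TCP pose, the force, the opening and the grip force at its end, in the units of the state.
- observe(): the state, without advancing time (a new reading comes with each control period).
- optics.get_image(name): name is "side" or "top" or "wrist"; returns a dict with "pixels" (400x640x3 uint8, red, green, blue), "mtx" (3x3 intrinsics, pixels), "dist_coeffs" ([k1, k2, p1, p2, k3] as OpenCV has them; the pictures are not rectified), "rvec" (rotation vector, rad) and "tvec" (3), from world to camera coordinates, as OpenCV has them. Camera axes: x right, y down, z forward; pixel columns grow to the right and rows downward; lengths in m; the calibration is good to about 2 mm. A picture is of the moment at which its call begins. There is no depth.
- job.close_job(): hands the job in; it is judged then, once.
The state is a dict: "time_s": time; "q": joint angles; "qvel": joint speeds; "joint_efforts": joint torques, N m; "position": TCP position; "tool_rot": TCP orientation; "ft_force": force on the tool from outside, world axes, zero at the start; "wrist_torque": the same for the moment, N m; "grip_width": finger opening in m; "gripper_force": force on a finger pad.
Only numpy, scipy, OpenCV 4.12 (cv2) and the standard library are available. Lean on these libraries where they do the work, as an engineer would, in place of code of your own. Each camera call takes 0.05 s, during which the arm holds its last target. There are 200 camera calls.

## Task

A capsule coffee machine stands ready with its capsule in and a cup under the spout. Touching it only lightly with your fingertips, press the power key on its left cheek, then push the raised lever all the way down, and last press the cup key on its right cheek that suits the cup under the spout: the oblong key for the big mug, the round key for the small espresso cup. Press neither cup key earlier nor the wrong one at all, leave the power key alone once the lever is down, and do not move the machine, lift anything or disturb the cups and things round it.

Things in the scene. Friction and masses are not known exactly. Their poses are not given: they have to be found in the camera images.
- coffee_machine: grey capsule machine, loose, 3.2 kg, 146 mm wide, 270 deep, front facing the robot (turned up to 0.35 rad). Origin on the worktop in its middle plane, 110 mm behind its front; x to its back, y to its left, z up. On top a bright lever between two black cheeks (34 mm wide, middles 48 mm to either side, tops 196 mm up). Slips from about 12 N sideways; over 35 N on it is too rough
- lever (a joint): bright flat lever that closes the capsule chamber, 30 mm wide, 9 thick, round free end 137 mm in front of its hinge. Hinge line along the machine's y at (52, 0, 196) mm of the machine's frame. 0 rad = fully down, level, at its stop; grows as the front end rises; starts at 0.32 to 0.50; stays where it is left; about 3 N on its free end moves it
- lever_pad (a point): point to push, on top of the lever, 19 mm short of its round end (118 mm from the hinge line); moves with the lever
- power_key (a joint): the power key's travel, 0 = up, 0.003 m = fully down; spring, 1.6 N to start, 4 N fully down, counts as pressed from 0.002 m (3.2 N) held 0.05 s; springs back
- power_key_top (a point): centre of the top of the power key: round, 18 mm across, alone on the left cheek with a bright ring round it, 5 mm proud of the cheek (201 mm up) when up
- small_key (a joint): the round small-cup key's travel, 0 = up, 0.003 m = fully down; same spring as the power key
- small_key_top (a point): centre of the top of the small-cup key: round, 18 mm across, the front one of the two keys on the right cheek, 5 mm proud when up
- large_key (a joint): the oblong large-cup key's travel, 0 = up, 0.003 m = fully down; same spring as the power key
- large_key_top (a point): centre of the top of the large-cup key: oblong with round ends, 36 mm (front to back) by 18 mm, the rear one of the two keys on the right cheek, 60 mm behind the round one, 5 mm proud when up
- spout (a point): lower end of the spout under the front of the machine's head, 107 mm above the worktop; the cup in use stands within 15 mm of straight below it, the other cup stands 150 mm or more away, to the machine's left
- mug: big green mug, 86 mm across, 96 mm high, handle on one side; origin at its underside near the middle; stands either under the spout or beside the machine
- espresso_cup: small white espresso cup, 62 mm across, 58 mm high, handle on one side; origin in the middle of its underside; stands in the other of the two places
- honey_jar: jar of honey with a lid, 60 mm across, 86 mm high, to the left; origin in the middle of its underside; to be left alone
- teaspoon: teaspoon lying on the worktop to the left, 132 mm long; origin at its middle; to be left alone

How it is judged:
By the outcome, as a careful person would: the job done as asked, in the order asked, and still so for the second after the job is handed in, with the robot touching nothing.
It also fails if it takes over 45 s, if anything falls off the work surface, if the arm or the gripper's body presses on something with over 40 N, if the wrist force passes 120 N, or if a joint passes its speed limit or range.

## Working session

There is one attempt and no reset: what is moved stays moved. The work goes in short steps, Python scripts to look and compute and a shell command to move; the robot and the scene stay as the last step left them, time stands still between calls to the robot, and variables do not carry over. Pictures are saved under pics/ and viewed, at most 10 in all, crops included, and the job is handed in when it is done.

```bash
mkdir -p pics; python3 - <<'E'
from rig import observe, optics, job, env
import cv2,numpy as np
s=observe();print(s['time_s'],s['position'],s['tool_rot'],s['grip_width'],env.tcp_to_grasp)
for n in ['top','side']:
    d=optics.get_image(n);cv2.imwrite(f'pics/{n}0.png',d['pixels'][:,:,::-1])
    R=cv2.Rodrigues(d['rvec'])[0];print(n,(-R.T@d['tvec'].ravel()).round(3),R[2].round(3),d['mtx'][0,0])
E
```

```text
0.0 [ 0.12794791 -0.53461052  0.23069301] [[ 9.72558364e-01  2.32659035e-01 -3.96078586e-05]
 [ 2.32658836e-01 -9.72557278e-01  1.48594984e-03]
 [ 3.07198744e-04 -1.45438806e-03 -9.99998895e-01]] 0.08551939092230311 0.0187
top [0.401 0.015 1.323] [ 0.109 -0.012 -0.994] 500.6097133667972
side [0.437 1.014 0.712] [ 0.068 -0.866 -0.495] 485.3180821178099
```

View pics/top0.png

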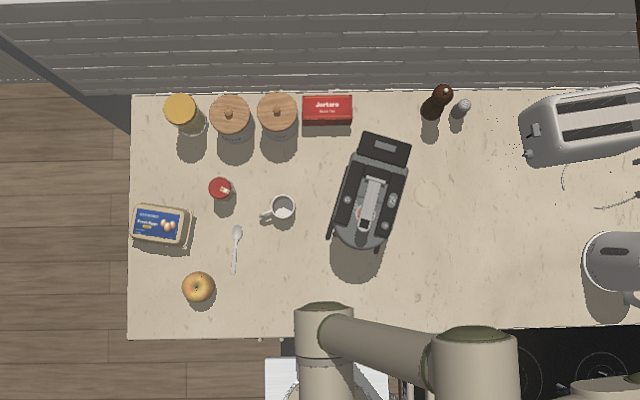

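View pics/side0.png

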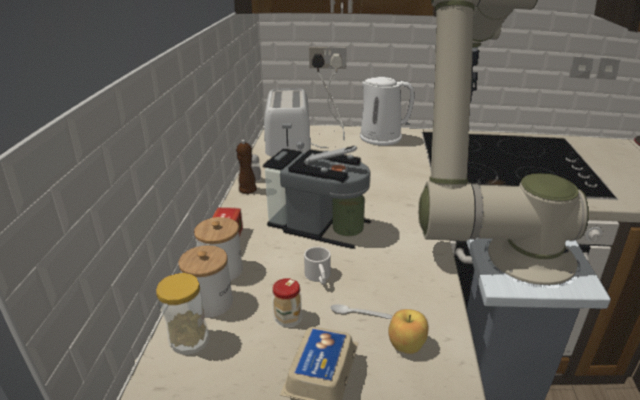

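The side view shows the green mug under the spout (~(348,212)) and the white cup to the left (~(318,265)), so the oblong key is the right one. In the top view the machine is at ~(370,195), with the lever raised. Next I'll enlarge the machine.

```bash
python3 - <<'E'
import cv2
a=cv2.imread('pics/top0.png')[125:260,315:425];cv2.imwrite('pics/topc.png',cv2.resize(a,None,fx=4.4,fy=4.4,interpolation=cv2.INTER_CUBIC))
E
```

```text
(no output)
```

View pics/topc.png

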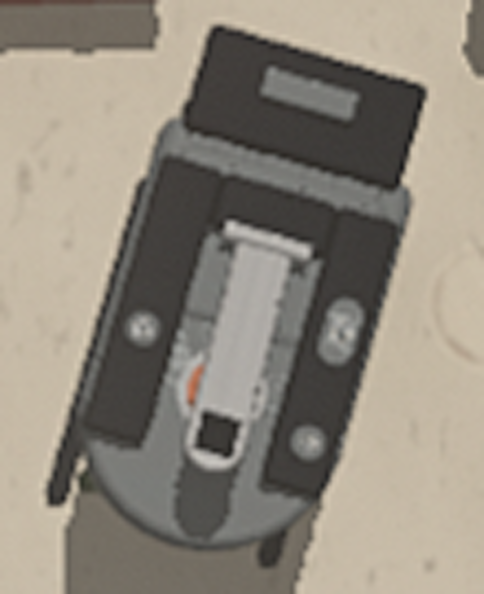

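The enlarged view shows the power key at crop (142,328), the oblong key at (341,331), the round key at (309,442) and the hinge bar at ~(268,240). Next I'll convert these to world positions.

```bash
cat >h.py <<'E'
import cv2,numpy as np
def ray(d,px,z):
    u=cv2.undistortPoints(np.array([[px]],float),np.array(d['mtx']),np.array(d['dist_coeffs']))[0,0]
    R=cv2.Rodrigues(np.array(d['rvec'],float))[0];c=-R.T@np.array(d['tvec'],float).ravel()
    v=R.T@np.array([u[0],u[1],1]);return c+v*(z-c[2])/v[2]
def totool(s,p): return np.array(s['tool_rot']).T@(np.array(p)-np.array(s['position']))
E
python3 - <<'E'
from rig import observe,optics
from h import *
d=optics.get_image('top');s=observe()
f=lambda x,y:((x+.5)/4.4-.5+315,(y+.5)/4.4-.5+125)
P={}
for n,c,z in [('power',(142,328),.201),('large',(341,331),.201),('small',(309,442),.201),('hingeL',(226,228),.2),('hingeR',(312,252),.2)]:
    P[n]=ray(d,f(*c),z);print(n,P[n].round(4),totool(s,P[n]).round(4))
v=P['large']-P['small'];print(np.linalg.norm(v),np.arctan2(v[1],v[0]))
v=P['hingeL']-P['hingeR'];print(np.arctan2(-v[0],v[1]))
yaw=-0.27;R=np.array([[np.cos(yaw),-np.sin(yaw)],[np.sin(yaw),np.cos(yaw)]])
o=(P['hingeL']+P['hingeR'])[:2]/2-R@[.052,0]
print('origin',o)
for n in P: print(n,R.T@(P[n][:2]-o))
E
```

```text
power [ 0.5364 -0.0527  0.201 ] [ 0.5094 -0.3737  0.0304]
large [ 0.5328 -0.1551  0.201 ] [ 0.4821 -0.275   0.0303]
small [ 0.476  -0.1366  0.201 ] [ 0.4312 -0.3062  0.0303]
hingeL [ 0.5877 -0.0976  0.2   ] [ 0.5488 -0.3181  0.0313]
hingeR [ 0.5743 -0.1417  0.2   ] [ 0.5255 -0.2783  0.0313]
0.05971168427741925 -0.31448378622983575
-0.29479632075941276
origin [ 0.53089232 -0.10578478]
power [-0.00883266  0.05260772]
large [ 0.0150052  -0.04698145]
small [-0.04464742 -0.04432613]
hingeL [0.05257135 0.02303705]
hingeR [ 0.05142865 -0.02303705]
```

Yaw is about −0.3 rad and the key spacing checks out. I'll raise the arm, shut the fingers and move above the power key.

```bash
python3 -m jog '[[0,0,0,0,0,-0.05,0],[0,0,0,0,0,-0.05,0],[0,0,0,0.04,-0.03,0,0],[0,0,0,0.04,-0.03,0,0],[0,0,0,0.04,-0.03,0,0],[0,0,0,0.04,-0.03,0,0],[0,0,0,0.04,-0.03,0,0],[0,0,0,0.04,-0.03,0,0],[0,0,0,0.04,-0.03,0,0],[0,0,0,0.04,-0.03,0,0]]' && python3 -m jog '[[0,0,0,0.04,-0.03,0,0],[0,0,0,0.04,-0.03,0,0],[0,0,0.178,0,0,0,0],[0,0,0.178,0,0,0,0],[0,0,0.178,0,0,0,0],[0,0,0,0,0,0,0]]'
python3 - <<'E'
from rig import observe,optics
from h import *
s=observe();print(s['tool_rot'].round(4) if hasattr(s['tool_rot'],'round') else s['tool_rot'],s['ft_force'],totool(s,[.5364,-.0527,.201]).round(4))
d=optics.get_image('wrist');cv2.imwrite('pics/w1.png',d['pixels'][:,:,::-1])
a=cv2.imread('pics/top0.png')
# lever angle from free end tip
d=optics.get_image('top');yaw=-.3;px=((212+.5)/4.4-.5+315,(468+.5)/4.4-.5+125)
for al in (.3,.35,.4,.45,.5):
    p=ray(d,px,.196+.137*np.sin(al));r=p[:2]-np.array([.581,-.1197]);print(al,r@[np.cos(yaw),np.sin(yaw)]+.137*np.cos(al))
E
```

```text
time_s: 1.4
position: [0.3841, -0.2256, 0.3312]
tool_rot: [[0.973, 0.232, -0.0], [0.232, -0.973, 0.0], [-0.0, -0.0, -1.0]]
ft_force: [0.1, -1.8, 0.0]
grip_width: -0.0006
gripper_force: 0.0
time_s: 2.15
position: [0.4471, -0.15, 0.3311]
tool_rot: [[0.956, -0.293, -0.0], [-0.293, -0.956, 0.0], [-0.001, -0.0, -1.0]]
ft_force: [0.7, 1.1, -0.0]
grip_width: 0.0001
gripper_force: 0.0
[[ 9.561e-01 -2.932e-01 -4.000e-04]
 [-2.932e-01 -9.561e-01  3.000e-04]
 [-5.000e-04 -1.000e-04 -1.000e+00]] [ 0.69972359  1.13633534 -0.03379471] [ 0.0569 -0.1192  0.1301]
0.3 0.0062714831422544665
0.35 0.0035635602019804535
0.4 0.0005433920069927989
0.45 -0.0027814725950943003
0.5 -0.006402723174331576
```

View pics/w1.png

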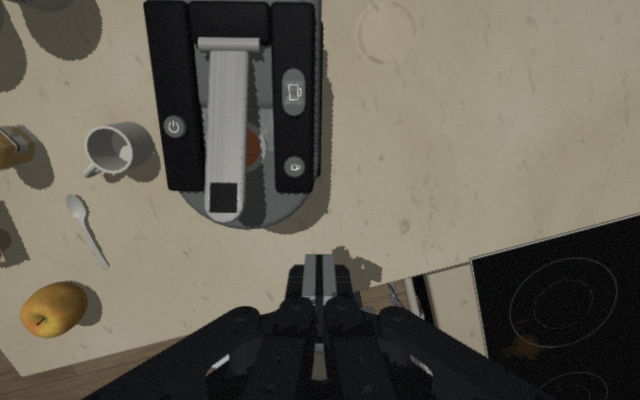

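The wrist view shows the power key at (174,126), the oblong key at (294,92), the round key at (295,167) and the black lever pad at (224,197). I'll compare these with the top-view positions.

```bash
python3 - <<'E'
from rig import observe,optics
from h import *
d=optics.get_image('wrist');s=observe();P={}
for n,c in [('power',(174,126)),('large',(294,92)),('small',(295,167)),('hL',(199,44)),('hR',(260,44))]:
    P[n]=ray(d,c,.201);print(n,P[n].round(4),totool(s,P[n]).round(4))
p=ray(d,(224,197),.196+.118*np.sin(.4)+.0045);print('pad',p,totool(s,p).round(4))
v=P['large']-P['small'];print(np.linalg.norm(v),np.arctan2(v[1],v[0]))
E
```

```text
power [ 0.5358 -0.0534  0.201 ] [ 0.0566 -0.1184  0.1303]
large [ 0.532  -0.1549  0.201 ] [ 0.0826 -0.0201  0.1303]
small [ 0.4748 -0.1369  0.201 ] [ 0.0226 -0.0207  0.1303]
hL [ 0.5858 -0.0972  0.201 ] [ 0.1172 -0.091   0.1303]
hR [ 0.5722 -0.1413  0.201 ] [ 0.117  -0.0449  0.1303]
pad [ 0.47753241 -0.08683034  0.24645136] [ 0.0106 -0.0694  0.0848]
0.06003481951739804 -0.30603668756353797
```

Both views agree to about 1 mm. I'll move over the power key and come down.

```bash
python3 -m jog '[[0,0,0,0.019,-0.04,0,0],[0,0,0,0.019,-0.04,0,0],[0,0,0,0.019,-0.04,0,0],[0,0,0,0,0,0,0],[0,0,0,0,0,0.04,0],[0,0,0,0,0,0.04,0],[0,0,0,0,0,0.03,0],[0,0,0,0,0,0.013,0],[0,0,0,0,0,0,0]]'
python3 - <<'E'
from rig import observe
from h import *
s=observe();print(s['ft_force'],totool(s,[.5362,-.0530,.201]).round(4))
E
```

```text
time_s: 3.42
position: [0.5369, -0.0526, 0.2084]
tool_rot: [[0.956, -0.295, -0.0], [-0.295, -0.956, 0.0], [-0.0, 0.0, -1.0]]
ft_force: [0.0, 0.2, 0.4]
grip_width: -0.0001
gripper_force: 0.0
[0.04265964 0.23670241 0.42874032] [-0.0005  0.0006  0.0074]
```

```bash
python3 -m jog '[[0,0,0,0,0,0.004,0],[0,0,0,0,0,0.003,0],[0,0,0,0,0,0,0]]';python3 -m jog '[[0,0,0,0,0,0.001,0],[0,0,0,0,0,0,0]]';python3 -m jog '[[0,0,0,0,0,0.001,0],[0,0,0,0,0,0,0]]'
```

```text
time_s: 3.8
position: [0.5371, -0.0522, 0.2015]
tool_rot: [[0.956, -0.295, 0.0], [-0.295, -0.956, -0.0], [0.0, 0.0, -1.0]]
ft_force: [-0.2, -0.3, 0.3]
grip_width: 0.0
gripper_force: 0.0
time_s: 4.05
position: [0.5372, -0.0522, 0.2006]
tool_rot: [[0.956, -0.295, 0.001], [-0.295, -0.956, -0.0], [0.001, 0.0, -1.0]]
ft_force: [1.0, -0.1, 1.5]
grip_width: 0.0
gripper_force: 0.9
time_s: 4.3
position: [0.5372, -0.0522, 0.1995]
tool_rot: [[0.956, -0.295, 0.001], [-0.295, -0.956, -0.0], [0.001, -0.0, -1.0]]
ft_force: [-0.7, 0.1, 2.6]
grip_width: -0.0001
gripper_force: 1.4
```

```bash
python3 -m jog '[[0,0,0,0,0,0.001,0],[0,0,0,0,0,0,0]]';python3 -m jog '[[0,0,0,0,0,0.0005,0],[0,0,0,0,0,0,0],[0,0,0,0,0,0,0]]'
```

```text
time_s: 4.55
position: [0.5372, -0.0522, 0.1984]
tool_rot: [[0.956, -0.295, 0.0], [-0.295, -0.956, -0.0], [0.0, -0.0, -1.0]]
ft_force: [0.1, 0.9, 3.2]
grip_width: 0.0001
gripper_force: 1.8
time_s: 4.92
position: [0.5371, -0.0522, 0.1981]
tool_rot: [[0.956, -0.295, 0.001], [-0.295, -0.956, -0.0], [0.001, -0.0, -1.0]]
ft_force: [0.2, 0.6, 4.9]
grip_width: -0.0002
gripper_force: 2.6
```

The power key bottomed out at 4.9 N. I'll lift off and move over the lever pad.

```bash
python3 -m jog '[[0,0,0,0,0,-0.03,0],[0,0,0,0,0,-0.03,0],[0,0,0,0,0,-0.03,0],[0,0,0,0,0,0,0]]'
python3 - <<'E'
from rig import observe,optics
from h import *
s=observe();print(s['ft_force'],totool(s,[.4775,-.0868,.25]).round(4))
d=optics.get_image('wrist');cv2.imwrite('pics/w2.png',d['pixels'][:,:,::-1])
E
```

```text
time_s: 5.42
position: [0.5374, -0.0523, 0.2892]
tool_rot: [[0.956, -0.295, 0.003], [-0.295, -0.956, -0.001], [0.003, 0.0, -1.0]]
ft_force: [-0.6, -0.3, 0.1]
grip_width: 0.0
gripper_force: 0.0
[-0.58557786 -0.32915539  0.06890508] [-0.0472  0.0506  0.039 ]
```

View pics/w2.png

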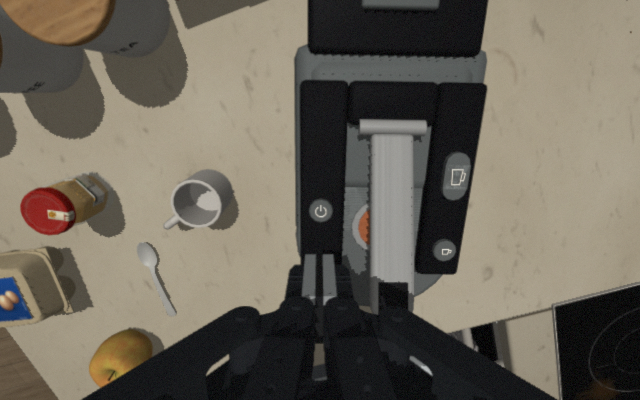

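The machine hasn't shifted: the power key is at (320,210) and the lever is still raised. I'll move over the pad and go down until it touches.

```bash
python3 -m jog '[[0,0,0,-0.024,0.025,0,0],[0,0,0,-0.023,0.025,0,0],[0,0,0,0,0,0,0],[0,0,0,0,0,0.015,0],[0,0,0,0,0,0.008,0],[0,0,0,0,0,0,0]]'; python3 -m jog '[[0,0,0,0,0,0.005,0],[0,0,0,0,0,0.005,0],[0,0,0,-0.001,0,0.005,0],[0,0,0,0,0,0,0]]'
```

```text
time_s: 6.22
position: [0.4774, -0.0858, 0.2639]
tool_rot: [[0.956, -0.294, -0.002], [-0.294, -0.956, 0.001], [-0.002, -0.0, -1.0]]
ft_force: [0.0, 0.1, 0.8]
grip_width: -0.0
gripper_force: 0.0
time_s: 6.72
position: [0.4762, -0.0857, 0.2495]
tool_rot: [[0.956, -0.295, -0.001], [-0.295, -0.956, 0.0], [-0.001, -0.0, -1.0]]
ft_force: [0.5, -0.5, 0.1]
grip_width: -0.0001
gripper_force: 0.0
```

```bash
python3 -m jog '[[0,0,0,-0.001,0,0.004,0],[0,0,0,-0.001,0,0.004,0],[0,0,0,-0.001,0,0.004,0],[0,0,0,-0.001,0,0.004,0],[0,0,0,0,0,0,0]]'; python3 -m jog '[[0,0,0,-0.001,0,0.004,0],[0,0,0,-0.001,0,0.004,0],[0,0,0,-0.001,0,0.004,0],[0,0,0,-0.001,0,0.004,0],[0,0,0,-0.001,0,0.004,0],[0,0,0,0,0,0.004,0],[0,0,0,0,0,0,0]]'
```

```text
time_s: 7.35
position: [0.4725, -0.0846, 0.2334]
tool_rot: [[0.956, -0.295, -0.001], [-0.295, -0.956, 0.0], [-0.001, -0.0, -1.0]]
ft_force: [-0.5, -0.1, -0.0]
grip_width: 0.0001
gripper_force: 0.0
time_s: 8.22
position: [0.4675, -0.0831, 0.2093]
tool_rot: [[0.956, -0.295, -0.001], [-0.295, -0.956, 0.0], [-0.001, -0.0, -1.0]]
ft_force: [-1.1, 0.4, 0.0]
grip_width: 0.0002
gripper_force: 0.0
```

```bash
python3 - <<'E'
from rig import observe,optics
from h import *
d=optics.get_image('side')['pixels'][120:250,230:400,::-1]
w=optics.get_image('wrist')['pixels'][:,:,::-1]
cv2.imwrite('pics/c3.png',np.vstack([cv2.resize(d,(400,306)),cv2.resize(w,(400,250))]))
E
```

```text
(no output)
```

View pics/c3.png

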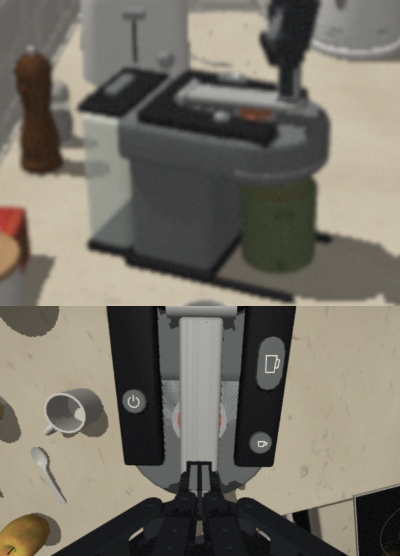

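The lever is nearly down under the fingertips (finger on it at crop (290,95)). I'll push on gently to the stop.

```bash
python3 -m jog '[[0,0,0,0,0,0.003,0],[0,0,0,0,0,0.003,0],[0,0,0,0,0,0,0]]'; python3 -m jog '[[0,0,0,0,0,0.0015,0],[0,0,0,0,0,0,0]]';python3 -m jog '[[0,0,0,0,0,0.001,0],[0,0,0,0,0,0,0]]'
```

```text
time_s: 8.7
position: [0.4678, -0.0831, 0.2035]
tool_rot: [[0.956, -0.295, -0.0], [-0.295, -0.956, 0.0], [-0.0, -0.0, -1.0]]
ft_force: [-0.2, 0.0, 0.8]
grip_width: -0.0
gripper_force: 0.0
time_s: 8.95
position: [0.4679, -0.0832, 0.2023]
tool_rot: [[0.956, -0.295, 0.0], [-0.295, -0.956, -0.0], [0.0, -0.0, -1.0]]
ft_force: [0.5, -0.1, 0.2]
grip_width: -0.0001
gripper_force: 0.1
time_s: 9.2
position: [0.4678, -0.0832, 0.2013]
tool_rot: [[0.956, -0.295, 0.0], [-0.295, -0.956, -0.0], [0.0, -0.0, -1.0]]
ft_force: [-1.6, -0.7, 0.4]
grip_width: -0.0001
gripper_force: 0.6
```

```bash
python3 -m jog '[[0,0,0,0,0,0.001,0],[0,0,0,0,0,0,0]]';python3 -m jog '[[0,0,0,0,0,0.001,0],[0,0,0,0,0,0,0]]'
```

```text
time_s: 9.45
position: [0.4678, -0.0832, 0.2004]
tool_rot: [[0.956, -0.295, 0.0], [-0.295, -0.956, -0.0], [0.0, 0.0, -1.0]]
ft_force: [-2.3, 1.2, 4.4]
grip_width: -0.0
gripper_force: 1.8
time_s: 9.7
position: [0.4679, -0.0832, 0.2002]
tool_rot: [[0.956, -0.295, 0.001], [-0.295, -0.956, -0.001], [0.001, 0.0, -1.0]]
ft_force: [-4.1, 1.6, 11.7]
grip_width: 0.0002
gripper_force: 5.6
```

The lever is at its stop: 11.7 N, no further travel, height 0.200 as expected. I'll lift and re-measure the oblong key.

```bash
python3 -m jog '[[0,0,0,0,0,-0.002,0],[0,0,0,0,0,-0.038,0],[0,0,0,0,0,-0.05,0],[0,0,0,-0.02,0,0,0],[0,0,0,0,0,0,0]]'
python3 - <<'E'
from rig import observe,optics
from h import *
s=observe();print(s['ft_force'],totool(s,[.5322,-.155,.201]).round(4))
d=optics.get_image('wrist');cv2.imwrite('pics/w4.png',d['pixels'][:,:,::-1])
E
```

```text
time_s: 10.32
position: [0.4482, -0.077, 0.2894]
tool_rot: [[0.956, -0.295, 0.0], [-0.295, -0.956, -0.0], [0.0, -0.0, -1.0]]
ft_force: [-0.6, 0.1, -0.2]
grip_width: 0.0001
gripper_force: 0.0
[-0.58341563  0.07792179 -0.23445037] [0.1032 0.0497 0.0885]
```

View pics/w4.png

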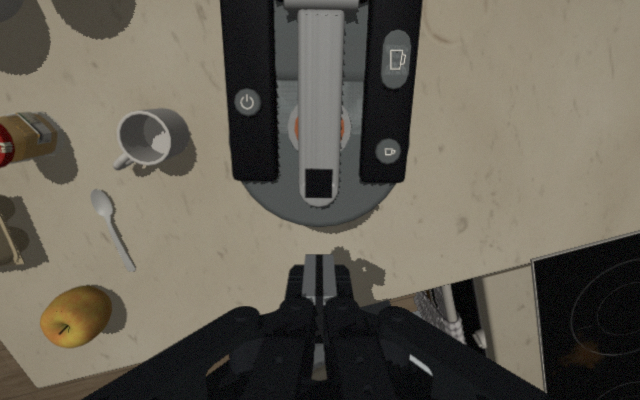

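The lever is down; the oblong key is at (397,59), the round key at (388,151) and the power key at (247,102).

```bash
python3 - <<'E'
from rig import observe,optics
from h import *
d=optics.get_image('wrist');s=observe()
for n,c in [('power',(247,102)),('large',(397,59)),('small',(388,151))]:
    p=ray(d,c,.201);print(n,p.round(4),totool(s,p).round(4))
E
```

```text
power [ 0.5361 -0.0533  0.201 ] [ 0.0763 -0.0487  0.0878]
large [ 0.5324 -0.1553  0.201 ] [0.1028 0.0498 0.0878]
small [ 0.4761 -0.136   0.201 ] [0.0433 0.048  0.0878]
```

```bash
python3 -m jog '[[0,0,0,0.035,0.017,0,0],[0,0,0,0.035,0.017,0,0],[0,0,0,0.035,0.016,0,0],[0,0,0,0,0,0,0],[0,0,0,0,0,0.04,0],[0,0,0,0,0,0.03,0],[0,0,0,0,0,0.01,0],[0,0,0,0,0,0,0]]'
python3 - <<'E'
from rig import observe
from h import *
s=observe();print(s['ft_force'],totool(s,[.5323,-.1552,.201]).round(4))
E
```

```text
time_s: 11.42
position: [0.5343, -0.1558, 0.2095]
tool_rot: [[0.956, -0.295, -0.0], [-0.295, -0.956, 0.0], [-0.0, -0.0, -1.0]]
ft_force: [-0.4, 0.1, 0.1]
grip_width: 0.0003
gripper_force: 0.0
[-0.35497023  0.08131372  0.05201946] [-0.0021  0.      0.0085]
```

```bash
python3 -m jog '[[0,0,0,0,0,0.005,0],[0,0,0,0,0,0.004,0],[0,0,0,0,0,0.0015,0],[0,0,0,0,0,0,0]]';python3 -m jog '[[0,0,0,0,0,0.001,0],[0,0,0,0,0,0,0]]';python3 -m jog '[[0,0,0,0,0,0.0005,0],[0,0,0,0,0,0,0],[0,0,0,0,0,0,0]]'
```

```text
time_s: 11.92
position: [0.5345, -0.1561, 0.1993]
tool_rot: [[0.956, -0.295, 0.001], [-0.295, -0.956, -0.0], [0.001, 0.0, -1.0]]
ft_force: [-0.5, 0.5, 2.0]
grip_width: -0.0001
gripper_force: 1.5
time_s: 12.18
position: [0.5345, -0.1561, 0.1981]
tool_rot: [[0.956, -0.295, 0.001], [-0.295, -0.956, -0.0], [0.001, 0.0, -1.0]]
ft_force: [1.0, 0.2, 3.5]
grip_width: -0.0001
gripper_force: 1.9
time_s: 12.55
position: [0.5345, -0.1561, 0.198]
tool_rot: [[0.956, -0.295, 0.001], [-0.295, -0.956, -0.001], [0.001, 0.0, -1.0]]
ft_force: [0.7, 0.4, 7.2]
grip_width: 0.0001
gripper_force: 3.6
```

The oblong key bottomed out at 7.2 N. I'll lift off and back away.

```bash
python3 -m jog '[[0,0,0,0,0,-0.005,0],[0,0,0,0,0,-0.04,0],[0,0,0,0,0,-0.05,0],[0,0,0,-0.04,0,-0.02,0],[0,0,0,-0.04,0,0,0],[0,0,0,-0.04,0,0,0],[0,0,0,0,0,0,0],[0,0,0,0,0,0,0]]'
python3 - <<'E'
from rig import optics
import cv2
cv2.imwrite('pics/w5.png',optics.get_image('wrist')['pixels'][:,:,::-1])
E
```

```text
time_s: 13.55
position: [0.4199, -0.1209, 0.3123]
tool_rot: [[0.955, -0.295, -0.0], [-0.295, -0.955, 0.0], [-0.0, -0.0, -1.0]]
ft_force: [-0.2, 0.3, -0.5]
grip_width: 0.0004
gripper_force: 0.0
```

View pics/w5.png

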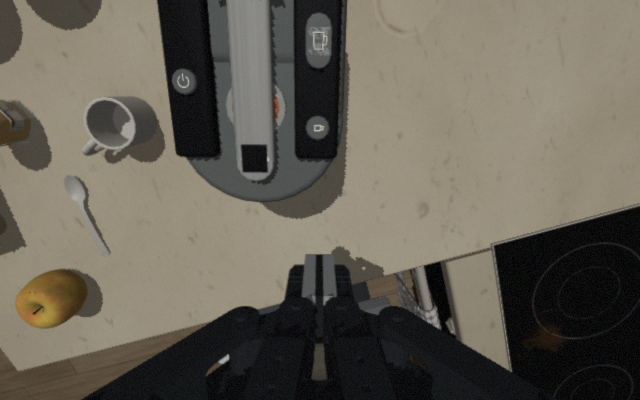

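The lever is down (pad at (254,158)), the keys are back up, the surroundings look undisturbed and the arm is clear.

```bash
python3 -c "from rig import job; print(job.close_job())"
```

```text
the job is handed in; nothing more can be done
None
```

I pressed the power key, pushed the lever down to its stop and pressed the oblong key for the big mug, in that order, then handed the job in at about 13.6 s; forces stayed under 12 N by the readings, the machine did not visibly move, and no verdict was returned.

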